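Slide a bead cassette into its tray recess and press it flush

ROBOT

A 7-joint arm with a two-finger parallel gripper is mounted at the origin on the work surface. World frame = base frame: x ahead of the robot, y to its left, z up, the work surface at z = 0. Lengths are in m, angles in rad, forces in N, time in s.
With the tool pointing down it reaches from about 0.4 to 0.925 m from the base axis. Payload 5.6 kg.
Tool frame: the origin (TCP) lies midway between the tips of the shut fingers; the grasp point (between the pads) lies 19 mm behind it; z points along the fingers, y is the line along which they close (so a half turn about z gives the same grasp; the last joint's range is limited). The gripper opens to 85 mm and grips with 20 to 120 N. Pads are 22 mm wide; open, the fingers measure 114 mm over their backs; the gripper's body (76 mm by 85 mm) begins 54 mm behind the grasp point. The pads swing forward as they close: fully open they stand 13 mm farther back than shut.
Start: joints at [-1.147, 0.468, -0.012, 1.603, 0.006, 1.071, -0.056], TCP at [0.293, 0.58, 0.231] pointing down, gripper open.
Joint ranges: [-2.53, 2.53], [-0.31, 2.02], [-1.57, 1.55], [0.28, 2.44], [-1.29, 4.43], [0.15, 1.84], [-2.92, 2.92]. Speed limits (rad/s): [2.57, 2.57, 3.14, 3.14, 3.14, 3.14, 3.14].

INTERFACE

Orientations are given as a unit quaternion [x, y, z, w].
In Python, from workcell import bot, eoat, capture, camera_info, ticket, outline_of, spot_point gives the robot as it stands. Calls block until the motion is done:
- bot.movep(position, orientation): joint-space move of the TCP to a pose.
- bot.line_to(position, feed=0.15, ori=None, contact_N=None): straight line of the TCP; ori=None keeps the orientation; feed is the mean speed in m/s. With contact_N (N) it stops when the force on the tool has changed by that much, and returns True; else False.
- bot.movej(angles): joint-space move.
- eoat.grip(opening, effort=None): opening from 0.0 (shut) to 1.0 (fully open); effort is the grip in N (None keeps the last); returns when the fingers have stopped.
- bot.dwell(seconds).
- bot.inverse_kinematics(position, orientation): joint angles nearest the present ones, or None.
- capture(name): name is "scene" or "top"; returns the picture (420x560x3 uint8, red, green, blue); there is no depth.
- camera_info(name): a dict with "K" (3x3 intrinsics, pixels), "origin" and "rotation" of the camera in the world. Camera axes: x right, y up, looking along -z (the intrinsics and any distortion apply to the point x, -y, -z); pixel columns grow to the right and rows downward; lengths in m; the calibration is good to about 2 mm. A picture is of the moment at which its call begins. camera_info takes no time and is no camera call.
A pose or a line that the arm cannot do raises bot.Unreachable and nothing moves.
- ticket.sign_off(): hands the job in; it is judged then, once.
Trained networks look in the newest picture that a camera, given by its name, has taken for a name from the list of things; names that differ only in an ending like _2 or _b are one class to them, and where a whole thing is asked for, a point or a joint stands for the part that bears it (a point fixed in the world has none). Each returns a list of dicts, best first, with "conf" (0 to 1); they miss things now and then, are a little off and sometimes report something else, mostly with a low value. They report only what shows in the picture. A call takes as long as a camera call. They do not tell look-alikes from the thing itself.
- outline_of(thing, camera): "mask" (420x560 bool, what is visible of it) and "xy" ([column, row] in pixels, amid what is visible of it).
- spot_point(thing, camera): "xy" ([column, row] in pixels: a listed point, or the origin of a listed thing).
Readings, each from a call of its own:
- bot.read_time(): time.
- bot.read_joint_pos(): joint angles.
- bot.read_joint_velocities(): joint speeds.
- bot.read_joint_torque(): joint torques, N m.
- bot.read_ee_pos(): TCP position.
- bot.read_tool_rot(): TCP orientation.
- bot.read_wrist_force(): force on the tool from outside, world axes, zero at the start.
- bot.read_wrist_torque(): the same for the moment, N m.
- bot.read_gripper_width(): opening from 0.0 (shut) to 1.0 (fully open).
- bot.read_grasp_force(): force on a finger pad.
Only numpy, scipy, OpenCV 4.12 (cv2) and the standard library are available. Lean on these libraries where they do the work, as an engineer would, in place of code of your own. Each camera call takes 0.05 s, during which the arm holds its last target. There are 200 camera calls.

TASK

Slide the orange cassette across the tray's flat apron, without picking it up, until it drops into the matching recess; then press it down at both ends until its lid is flush with the tray all round. Be gentle, the cassette's shell is brittle, and leave the vials, cup and tweezers where they are.

Things in the scene. Friction and masses are not known exactly. Their poses are not given: they have to be found in the camera images.
- tray: Pale plastic organiser tray, fixed, 241 (x) by 233 mm (y). Origin on the cart top; x points away from the robot, y left, z up. In its frame (mm): apron at x -115 to 12, recess at x 12 to 111, fence at y 62 to 68, then three open cells, 40 high, out to y 126, holding the vials. Deck 44 high also borders the recess at right (y -105 to -58) and far side (x 111 to 126).
- apron (a point): Centre of the flat apron, 44 mm above the cart top; axes as the tray's. The apron is 127 mm (x) by 167 mm (y), open (no wall) at its near and right edges, bounded by the fence on the left and running level up to the recess's near edge.
- fence (a point): Point on the fence's face (tray y = 62 mm) at deck height, tray x = -50 mm; axes as the tray's. The fence is 6 mm thick and stands 18 mm above the deck along the tray's whole left side; the recess's left wall lies in the same plane.
- recess (a point): Centre of the recess's mouth, level with the deck (44 mm above the cart top); axes as the tray's. The mouth, outlined in blue, is 99 mm (x) by 120 mm (y), at tray x 12 to 111, y -58 to 62 mm. A cassette that has only dropped in stands 8 mm proud on the rails; with both rails fully down its lid is flush with the deck.
- rails (a point): Point midway between two black rails in the recess, at their raised tops, 17 mm below the deck. They run along x, 40 mm left and right of this point. Each stays put under less than about 7 N, sinks up to 8 mm, in jerks, under more, then stops dead; it stays down and does not spring back. Pressing right above one sinks only that one.
- insert: Closed orange cassette, flat lid with three white panels; 92 (x) by 116 (y) by 25 mm high, about 0.25 kg, too wide to grasp. Origin: centre of its underside. Starts on the apron up to 15 degrees askew, off the fence. Pushed along the fence away from the robot, it noses into the recess, meets the far wall, and its near edge drops in. It cracks if the robot bears on it with more than 60 N.
- insert_left (a point): Point on top of the cassette's lid, 50 mm left (+y) of its centre.
- insert_right (a point): Point on top of the cassette's lid, 50 mm right (-y) of its centre.
- vial1: Clear capped vial, red content, 27 mm across, 62 mm tall, upright in the nearest cell of the tray; origin at its foot.
- vial2: Like vial1, green, middle cell.
- vial3: Like vial1, blue, farthest cell.
- cup: White ceramic cup, 76 mm across, 85 mm tall, on the cart top beside the tray; origin at its foot.
- tweezers: Steel tweezers, 130 mm long, 9 mm high, lying on the cart top on the tray's other side; origin at the middle.
Not all that is in view belongs to the job. What is meant by the insert is not black, green or yellow, and is the smaller of those in its own colour.

How it is judged:
At the end, for the whole second after the job is handed in: The cassette rests still in the recess, centred within 8 mm, level within 0.04 rad, and both ends of its lid are flush with the tray's deck: no more than 2 mm above it and 4 mm below it (z of insert_left in the frame of recess between -0.004 and 0.002 m and z of insert_right in the frame of recess between -0.004 and 0.002 m and x of insert in the frame of recess between -0.008 and 0.008 m and y of insert in the frame of recess between -0.008 and 0.008 m and angle between insert's own z axis and vertical below 0.04 rad and linear speed of insert below 0.01 m/s); the robot touches nothing.
It fails at once if The robot bears on the cassette with more than 60 N (contact force between any of the arm, the fingers and insert above 60 N).
It fails at once if The cassette is lifted more than 15 mm off the apron (z of insert in the frame of recess above 0.015 m).
It fails at once if A vial is moved more than 20 mm (distance of any of vial1, vial2, vial3 from where it was at the start of the episode above 0.02 m).
It fails at once if The cup or tweezers is moved more than 20 mm (distance of any of cup, tweezers from where it was at the start of the episode above 0.02 m).
It also fails if it takes over 72 s, if anything falls off the work surface, if the arm or the gripper's body presses on something with over 40 N, if the wrist force passes 120 N, or if a joint passes its speed limit or range.

## Working session

There is one attempt and no reset: what is moved stays moved. The work goes in short steps, each a Python script; the robot and the scene stay as the last script left them, time stands still between calls to the robot, and variables do not carry over. Pictures are saved under pics/ and viewed, at most 10 in all, crops included, and the job is handed in when it is done.

```bash
mkdir -p pics; ls
cat > h.py <<'E'
import numpy as np, cv2
from workcell import bot, eoat, capture, camera_info, ticket, outline_of, spot_point
def ray(cam,uv):
    c=camera_info(cam);K=np.array(c["K"]);R=np.array(c["rotation"]);o=np.array(c["origin"])
    d=np.linalg.inv(K)@np.array([uv[0],uv[1],1.0]);return o,R@np.array([d[0],-d[1],-d[2]])
def atz(cam,uv,z):
    o,d=ray(cam,uv);return o+d*(z-o[2])/d[2]
def save(cam,n): 
    im=capture(cam);cv2.imwrite(f"pics/{n}.png",im[:,:,::-1]);return im
E
python3 - <<'E'
from h import *
np.set_printoptions(precision=4,suppress=True)
for c in("top","scene"):
    print({k:v for k,v in camera_info(c).items()})
    save(c,c+"0")
    for t in("apron","fence","recess","rails","insert","insert_left","insert_right","vial1","cup","tweezers"):
        for r in spot_point(t,c)[:3]:print(c,t,np.round(r["xy"],1),round(r["conf"],2))
print(bot.read_time())
E
```

```text
pics
{'K': array([[398.3647,   0.    , 279.057 ],
       [  0.    , 398.3647, 207.1301],
       [  0.    ,   0.    ,   1.    ]]), 'origin': array([ 0.2985, -0.0126,  1.0867]), 'rotation': array([ 0.0764, -0.0754, -0.6867,  0.719 ])}
top fence [265.9 207.5] 0.86
top recess [299.8 172.6] 0.7
top recess [267.4 162.8] 0.4
top recess [283.  213.3] 0.28
top rails [296.5 176.3] 0.77
top insert [204.  199.4] 0.89
top insert [299.5 214.8] 0.87
top insert [364.3 288.3] 0.81
top insert_left [229.4 264.3] 0.94
top insert_left [285.5 213.5] 0.9
top insert_left [421.9 162.2] 0.89
top insert_right [203.3 175.9] 0.97
top insert_right [184.3 293.5] 0.94
top insert_right [392.  145.3] 0.81
top vial1 [259.1 189.6] 0.7
top vial1 [266. 162.] 0.65
top vial1 [257.8 212. ] 0.56
top cup [413.3 205.9] 0.96
top tweezers [136.1 198.4] 0.59
{'K': array([[482.1074,   0.    , 273.8894],
       [  0.    , 482.1074, 209.7137],
       [  0.    ,   0.    ,   1.    ]]), 'origin': array([1.1855, 0.3246, 1.0034]), 'rotation': array([0.1729, 0.2831, 0.8026, 0.4959])}
scene apron [260.  209.6] 0.64
scene fence [287.4 225.3] 0.95
scene recess [233.6 243.1] 0.66
scene rails [234.  246.1] 0.94
scene insert [121.8 232.2] 0.8
scene insert [350.7 270. ] 0.75
scene insert [230.8 150.6] 0.73
scene insert_left [274.7 204. ] 0.97
scene insert_left [341.9 193.7] 0.97
scene insert_left [361.4 249.7] 0.91
scene insert_right [398.4 188.3] 0.94
scene insert_right [340.1 280.3] 0.77
scene insert_right [239.5 194.8] 0.71
scene vial1 [264.3 280. ] 0.72
scene vial1 [302.1 232.9] 0.58
scene vial1 [285.9 256.1] 0.52
scene cup [152.1 188.2] 0.58
scene tweezers [421.5 292.8] 0.6
1.1
```

View pics/top0.png

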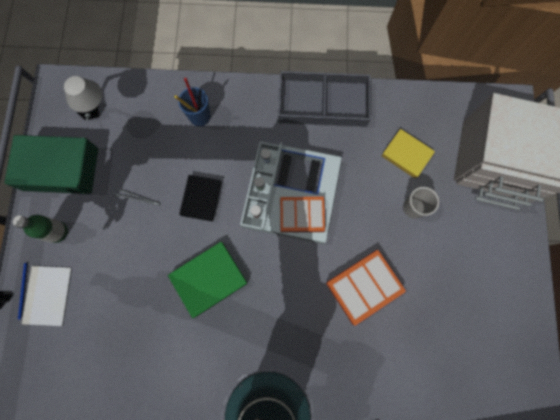

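View pics/scene0.png

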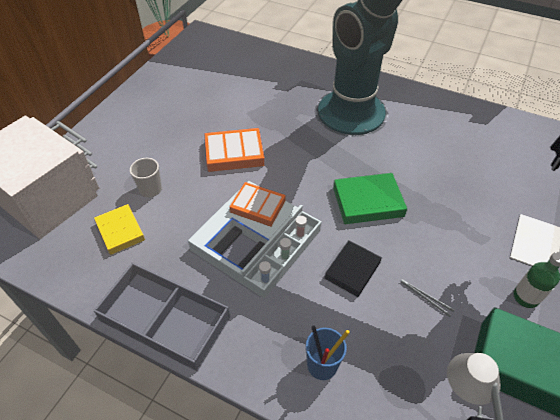

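The top view shows the tray around (292,192), with the small orange cassette on its apron at (303,214). The larger orange box at (366,288) is a look-alike. The cup is at (422,203), the tweezers at (138,196) and the vials along the tray's left side.

```bash
sed -i '1i from scipy.spatial.transform import Rotation as Rot' h.py; sed -i 's/R=np.array(c\["rotation"\])/R=Rot.from_quat(c["rotation"]).as_matrix()/' h.py
cat >> h.py <<'E'
def proj(cam,P):
    c=camera_info(cam);P=np.atleast_2d(P)
    p=(P-np.array(c["origin"]))@Rot.from_quat(c["rotation"]).as_matrix()
    q=np.c_[p[:,0],-p[:,1],-p[:,2]]@np.array(c["K"]).T;return q[:,:2]/q[:,2:]
def orange(im):
    h=cv2.cvtColor(im,cv2.COLOR_RGB2HSV);return ((h[...,0]<14)&(h[...,1]>130)&(h[...,2]>60)).astype(np.uint8)
def blue(im):
    h=cv2.cvtColor(im,cv2.COLOR_RGB2HSV);return ((h[...,0]>100)&(h[...,0]<128)&(h[...,1]>120)&(h[...,2]>50)).astype(np.uint8)
E
python3 - <<'E'
from h import *
np.set_printoptions(precision=4,suppress=True)
for cam,(x0,y0,x1,y1) in {"top":(230,130,350,250),"scene":(180,165,330,300)}.items():
    im=cv2.imread(f"pics/{cam}0.png")[:,:,::-1].copy()
    for nm,f,z in(("ins",orange,.069),("rec",blue,.044)):
        m=f(im);mm=np.zeros_like(m);mm[y0:y1,x0:x1]=m[y0:y1,x0:x1]
        n,l,s,_=cv2.connectedComponentsWithStats(mm)
        p=np.argwhere(mm)[:,::-1].astype(float)
        W=np.array([atz(cam,q,z)[:2] for q in p])
        r=cv2.minAreaRect(W.astype(np.float32)*1000);print(cam,nm,len(p),s[1:,4],r)
capture("top");capture("scene")
for t,z in dict(fence=.044,recess=.044,rails=.027,insert_left=.069,insert_right=.069,insert=.044,cup=0,tweezers=0,vial1=0,apron=.044).items():
    for c in("top","scene"):
        for r in spot_point(t,c)[:3]:
            print(t,c,atz(c,r["xy"],z)[:2],round(r["conf"],2))
for t in("tray","insert"):
  for r in outline_of(t,"top")[:2]:
    m=r["mask"].astype(np.uint8);print(t,r["conf"],r["xy"],m.sum(),cv2.minAreaRect(np.array([atz("top",q,.06)[:2]*1000 for q in np.argwhere(m)[:,::-1]],np.float32)))
a=cv2.imread("pics/top0.png")[135:250,230:350];b=cv2.imread("pics/scene0.png")[170:300,180:330]
cv2.imwrite("pics/crop.png",np.hstack([cv2.resize(a,(396,380),interpolation=3),cv2.resize(b,(400,380),interpolation=3)]))
E
```

```text
top ins 277 [271   1   1   3   1] ((505.7165222167969, -67.61451721191406), (90.36017608642578, 111.68643951416016), 2.6620607376098633)
top rec 12 [10  2] ((574.9124755859375, -91.50177764892578), (5.584953784942627, 29.812532424926758), 2.6660232543945312)
scene ins 879 [199 680] ((484.5986633300781, -101.06629943847656), (255.8623504638672, 142.73867797851562), 52.4734001159668)
scene rec 160 [160] ((628.95166015625, -60.16899108886719), (114.13972473144531, 106.59744262695312), 80.63076782226562)
fence top [0.5204 0.0283] 0.68
fence scene [0.5295 0.0305] 0.82
fence scene [ 0.5103 -0.0636] 0.67
recess top [ 0.6251 -0.06  ] 0.96
recess top [0.6467 0.0369] 0.23
recess scene [ 0.6358 -0.0637] 0.77
recess scene [ 0.4988 -0.1288] 0.74
recess scene [0.6935 0.0538] 0.21
rails top [ 0.6182 -0.0457] 0.72
rails scene [ 0.6375 -0.059 ] 0.76
insert_left top [0.4945 0.2117] 0.71
insert_left top [0.3694 0.1065] 0.7
insert_left top [ 0.2949 -0.1808] 0.68
insert_left scene [ 0.7042 -0.3574] 0.95
insert_left scene [0.5343 0.2317] 0.82
insert_left scene [ 0.5053 -0.0154] 0.67
insert_right top [ 0.5
[... 476 characters left out ...]
32] 0.69
tweezers top [0.5342 0.3958] 0.65
tweezers top [0.6671 0.0375] 0.34
tweezers scene [ 0.4451 -0.0494] 0.73
vial1 top [0.5116 0.0527] 0.69
vial1 top [0.5941 0.0504] 0.64
vial1 top [0.6651 0.0357] 0.6
vial1 scene [0.501 0.047] 0.69
vial1 scene [0.6627 0.0401] 0.68
vial1 scene [0.5924 0.0457] 0.67
apron scene [ 0.515  -0.0525] 0.94Traceback (most recent call last):
  File "<stdin>", line 18, in <module>
  File "h.py", line 8, in atz
    o,d=ray(cam,uv);return o+d*(z-o[2])/d[2]
        ~~~^^^^^^^^
  File "h.py", line 5, in ray
    c=camera_info(cam);K=np.array(c["K"]);R=Rot.from_quat(c["rotation"]).as_matrix();o=np.array(c["origin"])
ValueError: time passes only in moves, steps and waits
```

```bash
cat >> h.py <<'E'
from scipy.optimize import minimize
import itertools
_ci=camera_info; _cache={}
def camera_info(n):
    if n not in _cache:_cache[n]=_ci(n)
    return _cache[n]
TRAY=[(-.115,.126,-.105,.126,0,.044),(-.115,.126,.062,.068,0,.062)]
INS=[(-.046,.046,-.058,.058,0,.025)]
S=8
def sil(cam,boxes,p,z0=0):
    m=np.zeros((420,560),np.uint8);m=np.zeros((420*2,560*2),np.uint8)
    c,s=np.cos(p[2]),np.sin(p[2])
    for b in boxes:
        P=np.array([(x*c-y*s+p[0],x*s+y*c+p[1],z+z0) for x,y,z in itertools.product(b[:2],b[2:4],b[4:])])
        q=proj(cam,P);h=cv2.convexHull(((q+.5)*2*256-128).astype(np.int32))
        cv2.fillConvexPoly(m,h,1,cv2.LINE_8,8)
    return cv2.resize(m*255,(560,420),interpolation=cv2.INTER_AREA)/255.
def fit(masks,boxes,p0,z0=0):
    def f(p):return sum(np.abs(sil(c,boxes,p,z0)-m).sum()/m.sum() for c,m in masks.items())
    p0=np.array(p0)
    r=minimize(f,p0,method="Nelder-Mead",options=dict(initial_simplex=p0+np.array([[0,0,0],[.015,0,0],[0,.015,0],[0,0,.15]]),xatol=1e-4,fatol=1e-4))
    return r.x,r.fun
def masks_of(t,c,near,tol=25):
    for r in outline_of(t,c):
        if np.hypot(*(np.array(r["xy"])-near))<tol:return r["mask"]
E
cat > meas.py <<'E'
from h import *
np.set_printoptions(precision=4,suppress=True)
near=dict(top=(300,214),scene=(257,203))
T={};I={};ims={}
for c in("top","scene"):
    ims[c]=capture(c);i=masks_of("insert",c,near[c])
    t=outline_of("tray",c)[0]["mask"]
    I[c]=i; u=t|i
    for v in("vial1",):
        for r in outline_of(v,c):u|=r["mask"] if c=="top" else False
    T[c]=cv2.morphologyEx(u.astype(np.uint8),cv2.MORPH_CLOSE,np.ones((7,7)))
    cs,_=cv2.findContours(T[c],0,2);T[c][:]=0;cv2.drawContours(T[c],[max(cs,key=cv2.contourArea)],-1,1,-1)
out=[]
tr={};
for ks in(["top"],["scene"],["top","scene"]):
    a=fit({k:T[k] for k in ks},TRAY,[.565,-.05,-.12]);b=fit({k:I[k].astype(float) for k in ks},INS,[.505,-.068,.05],.044)
    print(ks,"tray",a,"ins",b)
for c,(x0,y0,x1,y1) in {"top":(230,135,350,250),"scene":(180,170,330,300)}.items():
    g=cv2.resize(ims[c],None,fx=4,fy=4,interpolation=cv2.INTER_CUBIC)[:,:,::-1].copy()
    def poly(P,p,z,col):
        cc,s=np.cos(p[2]),np.sin(p[2]);W=[(x*cc-y*s+p[0],x*s+y*cc+p[1],z) for x,y in P]
        cv2.polylines(g,[((proj(c,W)+.5)*4).astype(np.int32)],True,col,1)
    p=a[0]
    poly([(-.115,-.105),(.126,-.105),(.126,.062),(-.115,.062)],p,.044,(0,255,0))
    poly([(.012,-.058),(.111,-.058),(.111,.062),(.012,.062)],p,.044,(0,0,255))
    poly([(-.115,.062),(.126,.062),(.126,.068),(-.115,.068)],p,.062,(255,0,255))
    poly([(-.046,-.058),(.046,-.058),(.046,.058),(-.046,.058)],b[0],.069,(255,255,0))
    out.append(cv2.resize(g[y0*4:y1*4,x0*4:x1*4],(395,420)))
cv2.imwrite("pics/fit.png",np.hstack(out));print(bot.read_time())
E
python3 meas.py
```

```text
['top'] tray (array([ 0.5678, -0.0484, -0.1586]), np.float64(0.015371162318998058)) ins (array([ 0.5062, -0.0688,  0.0454]), np.float64(0.06677410690303519))
['scene'] tray (array([ 0.5695, -0.0472, -0.1633]), np.float64(0.029656322443120418)) ins (array([ 0.5083, -0.066 ,  0.0483]), np.float64(0.08022182092954752))
['top', 'scene'] tray (array([ 0.5681, -0.0478, -0.1638]), np.float64(0.0482867673510549)) ins (array([ 0.5073, -0.0666,  0.0415]), np.float64(0.16085978020733868))
2.65
```

View pics/fit.png

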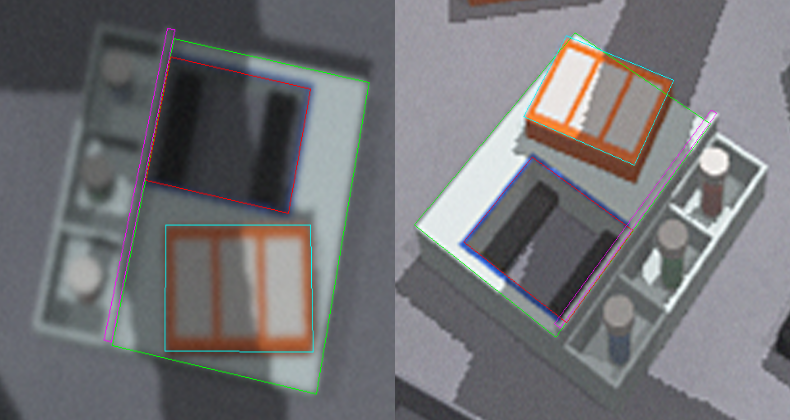

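The overlay fits both views. The tray is at (0.568, -0.048) with yaw -0.162, and the cassette at (0.507, -0.0675) with yaw +0.045. First I'll push it against the fence with two half-open fingers, so that it ends up square.

```bash
cat >> h.py <<'E'
TP=np.array([.568,-.0482,-.162])
def W(x,y,z):
    c,s=np.cos(TP[2]),np.sin(TP[2]);return [float(TP[0]+x*c-y*s),float(TP[1]+x*s+y*c),float(z)]
def tr(p):
    c,s=np.cos(TP[2]),np.sin(TP[2]);d=np.array(p)[:2]-TP[:2];return np.array([d[0]*c+d[1]*s,-d[0]*s+d[1]*c,p[2]])
def ori(a):  # tool down, tool y along tray direction a (mod half turn), nearest reachable wrist
    y=TP[2]+a;best=None
    for k in(0,np.pi):
        Y=np.array([np.cos(y+k),np.sin(y+k),0]);Z=np.array([0,0,-1.]);X=np.cross(Y,Z)
        q=Rot.from_matrix(np.c_[X,Y,Z]).as_quat().tolist()
        j=bot.inverse_kinematics(W(0,0,.2),q)
        if j is not None and (best is None or abs(j[6])<best[0]):best=(abs(j[6]),q)
    return best[1]
def st(n=""):print(n,"tray",np.round(tr(bot.read_ee_pos())*1000,1),"F",np.round(bot.read_wrist_force(),1),"t",bot.read_time())
E
python3 - <<'E'
from h import *
q=ori(0);print(q)
eoat.grip(0.5)
bot.movep(W(-.057,-.135,.18),q);bot.line_to(W(-.057,-.135,.054),feed=.15);st("down")
print(bot.line_to(W(-.057,-.092,.054),feed=.05,contact_N=12));st()
print(bot.line_to(W(-.057,-.058,.054),feed=.025,contact_N=8));st("pushed")
save("top","p1")
b=cv2.imread("pics/p1.png")[135:250,230:350];cv2.imwrite("pics/c1.png",cv2.resize(b,None,fx=4,fy=4,interpolation=2))
E
```

```text
[0.7620014242861975, 0.6475753464932141, 0.0, 0.0]
down tray [ -56.4 -135.2   54.7] F [ 0.5 -0.3 -0.2] t 6.8833
False
 tray [-56.9 -92.   54. ] F [-0.3  0.6 -0.2] t 7.8917
True
pushed tray [-57.5 -62.7  53.7] F [-0.7 -0.5  0.8] t 9.0
```

View pics/c1.png

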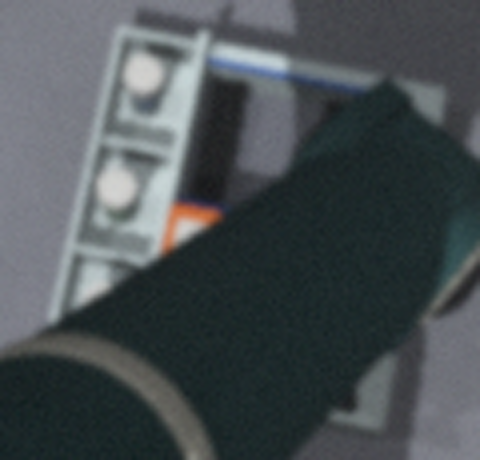

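The cassette is against the fence, though the arm hides most of it. I'll move to the near side, check the pose, and then push along x.

Run:
```python
from h import *
q=ori(np.pi/2);print(q)
bot.line_to(W(-.057,-.09,.054),feed=.15);bot.line_to(W(-.057,-.11,.15),feed=.25)
bot.movep(W(-.15,.004,.15),q);bot.line_to(W(-.15,.004,.054),feed=.2);st("near")
for c,n in dict(top=(293,208),scene=(262,207)).items():
    save(c,"p2"+c);m=masks_of("insert",c,n,30)
    if m is not None:
        p,f=fit({c:m.astype(float)},INS,[.51,-.04,-.16],.044);print(c,tr([p[0],p[1],0])*1000,p[2]-TP[2],f)
a=cv2.imread("pics/p2top.png")[135:250,230:350];b=cv2.imread("pics/p2scene.png")[170:300,180:330];cv2.imwrite("pics/c2.png",np.hstack([cv2.resize(a,(395,420)),cv2.resize(b,(395,420))]))
```

```text
[0.9967212932211577, -0.08091145555199811, 0.0, 0.0]
near tray [-149.5    3.3   54.4] F [ 0.2 -0.6  0.1] t 11.975
top [-17.12461201   5.79677938   0.        ] 0.022264399764993753 1.496311785919932
scene [-43.79810902  -0.34611784   0.        ] -0.0025216737832684244 0.1338001867413632
```

View pics/c2.png

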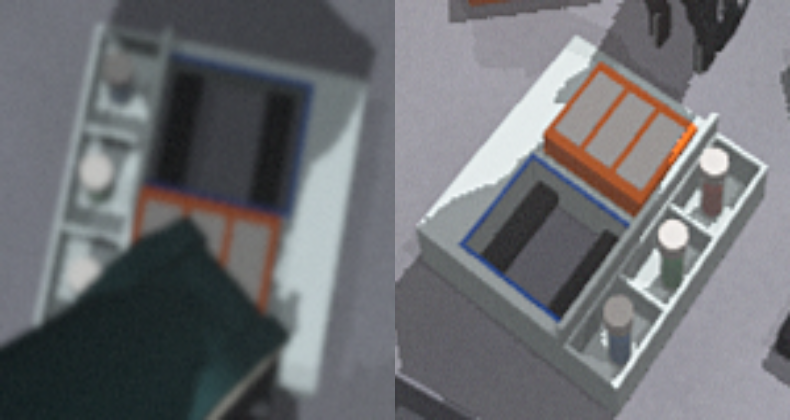

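The scene view shows the cassette square against the fence, centred at tray x of about -44. Next I push along x in force-limited stages.

Run:
```python
from h import *
bot.line_to(W(-.112,.003,.053),feed=.08,contact_N=8);st("c")
for x,f in((-.06,.04),(-.03,.04),(-.012,.03),(.000,.02),(.011,.02)):
    r=bot.line_to(W(x,.003,.053),feed=f,contact_N=15);st(r)
    if r:break
save("scene","p3");a=cv2.imread("pics/p3.png")[140:320,150:360];cv2.imwrite("pics/c3.png",cv2.resize(a,None,fx=3,fy=3))
```

```text
c tray [-112.4    2.8   52.8] F [-0.7 -0.1  0.2] t 12.8
False tray [-59.9   3.   53.1] F [ 0.1 -0.2  0.8] t 14.25
False tray [-29.9   2.9  53. ] F [-0.1 -0.6 -0.1] t 15.15
False tray [-11.8   2.9  53. ] F [-0.3 -0.5 -0.2] t 15.9
False tray [ 0.3  2.9 53.1] F [ 0.1 -0.3  0.2] t 16.65
False tray [11.1  2.9 53. ] F [ 0.5 -0.  -0.6] t 17.35
```

View pics/c3.png

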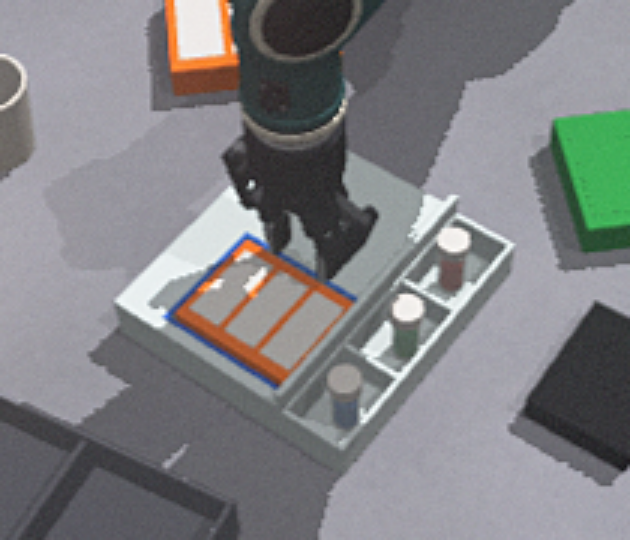

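The cassette has dropped into the recess, inside the blue outline. Now I press each end in small alternating stages.

Run:
```python
from h import *
q=ori(0)
bot.line_to(W(-.02,.003,.07),feed=.15);bot.line_to(W(-.02,.003,.13),feed=.25);eoat.grip(0.0)
bot.movep(W(.063,.044,.09),q);st("above L")
for y,z in((.044,.048),(-.038,.048),(.044,.043),(-.038,.041),(.044,.041)):
    p=tr(bot.read_ee_pos())
    if abs(p[1]-y)>.01: bot.line_to(W(.063,p[1],.065),feed=.15);bot.line_to(W(.063,y,.065),feed=.2)
    bot.line_to(W(.063,y,.056),feed=.05,contact_N=15)
    r=bot.line_to(W(.063,y,z),feed=.01,contact_N=25);st((y,r))
bot.line_to(W(.063,.044,.09),feed=.15)
```

```text
above L tray [62.7 43.6 89.9] F [ 0.4  0.1 -0.2] t 19.8167
(0.044, False) tray [63.5 44.2 49.8] F [-4.4  0.3 12.5] t 21.6
(-0.038, False) tray [ 63.2 -38.9  48.6] F [-1.7 -1.7  6.4] t 23.7083
(0.044, False) tray [63.4 45.1 44.8] F [-4.6  2.4 14.2] t 26.325
(-0.038, True) tray [ 63.1 -39.4  44.1] F [-1.2  0.   5.5] t 28.85
(0.044, False) tray [63.2 44.1 44. ] F [-8.3  0.5 22.5] t 31.6917
```

Run:
```python
from h import *
q=ori(0)
for y in(-.038,.044):
    bot.line_to(W(.063,y,.065),feed=.2);bot.line_to(W(.063,y,.048),feed=.05,contact_N=15)
    r=bot.line_to(W(.063,y,.036),feed=.01,contact_N=35);st((y,r))
    bot.line_to(W(.063,y,.075),feed=.15)
bot.line_to(W(.063,0.02,.15),feed=.25);bot.movep(W(-.15,.15,.25),q);st("away")
out=[]
for c,n in dict(top=(302,175),scene=(234,244)).items():
    save(c,"p4"+c);m=masks_of("insert",c,n,30)
    if m is not None:
        p,f=fit({c:m.astype(float)},[(-.046,.046,-.058,.058,.0249,.025)],[.63,-.06,-.16],.019);print(c,tr([p[0],p[1],0])*1000,p[2]-TP[2],f)
a=cv2.imread("pics/p4top.png")[135:250,230:350];b=cv2.imread("pics/p4scene.png")[170:300,180:330];cv2.imwrite("pics/c4.png",np.hstack([cv2.resize(a,(395,420)),cv2.resize(b,(395,420))]))
```

```text
(-0.038, True) tray [ 63.2 -38.   44.1] F [-2.7 -0.1  7.3] t 34.0167
(0.044, True) tray [63.2 44.1 44.1] F [-2.6  0.3  6.9] t 36.2167
away tray [-149.4  149.8  249.7] F [ 0.9 -1.3  0.8] t 38.0917
top [60.51177222  2.95058756  0.        ] -0.011070770648946265 0.04540217802632132
scene [65.26571932  1.05594563  0.        ] -0.003391085366495822 0.1129022709011714
```

View pics/c4.png

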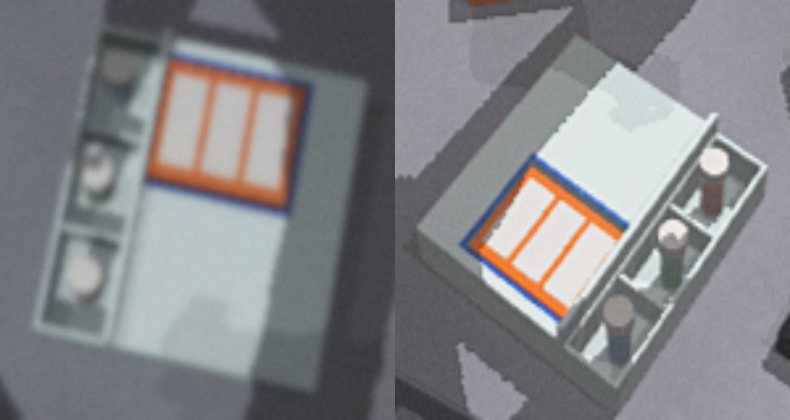

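Both rails stopped dead with the lid at 44 mm, which is deck height. The pictures show the cassette centred and flush, the vials standing in their cells and the arm clear.

```bash
python3 -c "
from h import *
print(ticket.sign_off())"
```

```text
the job is handed in; nothing more can be done
None
```

I slid the cassette along the fence into the recess, pressed both ends until the rails stopped (lid at 44 mm, deck height), and handed the job in at about 38 of the 72 s; the hand-in gave no verdict.

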